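# Seat a new brake pad in its sprung caliper bracket

### The job

Fit the new brake pad (the one with the thick lining) into the caliper bracket, lining up: slide both its ears down the bracket's slots and press it steadily past the spring clips until it is fully home, flat on the ledges at both ends. The bracket floats and gives under your push, so go by feel, but never load the bracket with more than about 30 N. Then let go, with the old pad and the other things on the bench left where they are.

Things in the scene. Friction and masses are not known exactly. Their poses are not given: they have to be found in the camera images.
- brake_pad: New brake pad, 0.32 kg, lying lining up. Dark steel plate 40 x 104 x 6 mm (x,y,z), an ear 14 mm wide (x), 6 mm thick in the middle of each short end, reaching 62 mm from the centre. On it a black lining 40 (x) x 87 (y) x 12 mm, flush with the long sides: 18 mm over all. Grip across the 40 mm. Origin: centre of underside; y along the ears, z up. A half turn about z makes no difference.
- bracket: Grey caliper bracket that floats on the holder's pins. Two posts, 44 mm wide in x, at its y ends, inner faces 54 mm from centre, open space between. Each has a vertical ear slot, open at the top and inwards. Origin: centre of underside, 52 mm above the bench unloaded; x across, y post to post, z up. Post tops are at z 52 mm, ledges at 24 mm, the bar joining the posts below the pad reaches 12 mm.
- slot_tops (a point): Point midway between the two posts at the height of their tops (52 mm above the bracket's origin, 104 mm above the bench unloaded). Slots are 17 mm wide in x and end 63.5 mm from the centre in y, with 3 mm lead-in bevels over their top 6 mm. Axes as the bracket.
- clip_bulges (a point): Point midway between the slots at the clips' tightest height, 8 mm above the ledges. A bright spring-steel clip on each side (x) of each slot bulges in from 16 mm above the ledge, leaves 10.4 mm there for the 14 mm ear, then falls back and snaps over the seated ear. Passing all four takes a push of some 11 to 16 N; the pad's weight does not do it.
- ledges (a point): Point midway between the slot floors, at their height, where the pad's underside centre must finally be. The bracket gives under load: it sinks straight down from about 4.5 N, then 1.1 mm per N, stop at 26 mm, damped (quick pushes feel stiff), and springs back when relieved. A steady 21 N push means the pad is home; over 30 N is too much.
- holder: Dark steel base plate 80 x 250 x 15 mm (x,y,z) fixed to the bench, with two upright steel guide pins 94 mm either side of the centre, heads 104 mm above the bench, carrying the bracket. Origin: centre of underside, straight below the bracket's origin, same axes.
- old_pad: Worn pad to be left alone: same outline as the new one but with a grey lining only 3 mm thick, 9 mm over all. Origin: centre of the underside.
- spanner: Steel spanner 180 mm long lying on the bench, left alone. Origin on its underside.
- spray_can: Plain aluminium can, 60 mm across, 170 mm tall, left alone. Origin: centre of the underside.
- bolt_tray: Open steel tray 110 x 150 x 30 mm, left alone. Origin: centre of the underside.
Things that resemble listed ones, but are neither listed nor needed, are in the scene too. There is more than one size of the brake_pad; the job needs the largest.

How it is judged:
By the outcome, as a careful person would: the job done as asked, in the order asked, and still so for the second after the job is handed in, with the robot touching nothing.
It also fails if it takes over 54 s, if anything falls off the work surface, if the arm or the gripper's body presses on something with over 40 N, if the wrist force passes 120 N, or if a joint passes its speed limit or range.

### The arm

A 7-joint arm with a two-finger parallel gripper is mounted at the origin on the work surface. World frame = base frame: x ahead of the robot, y to its left, z up, the work surface at z = 0. Lengths are in m, angles in degrees, forces in N, time in s.
With the tool pointing down it reaches from about 0.425 to 0.875 m from the base axis. Payload 4.7 kg.
Tool frame: the origin (TCP) lies midway between the tips of the shut fingers; the grasp point (between the pads) lies 19 mm behind it; z points along the fingers, y is the line along which they close (so a half turn about z gives the same grasp; the last joint's range is limited). The gripper opens to 87 mm and grips with 3 to 60 N. Pads are 19 mm wide; open, the fingers measure 117 mm over their backs; the gripper's body (75 mm by 190 mm) begins 51 mm behind the grasp point.
Start: joints at [72.027, 18.392, -4.016, 83.108, 1.295, 78.541, -3.26], TCP at [0.209, -0.615, 0.223] pointing down, gripper open.
Joint ranges: [-163.93, 163.93], [-17.29, 119.83], [-79.2, 71.16], [3.27, 140.29], [-89.18, 269.18], [5.43, 117.66], [-154.24, 154.24]. Speed limits (degrees/s): [147.25, 147.25, 180, 180, 180, 180, 180].

### API

Orientations are given as [roll, pitch, yaw] about the fixed x, y, z axes, in that order (R = Rz(yaw) Ry(pitch) Rx(roll)).
In Python, from cell import env, viewer, boxes_of, masks_of gives the robot as it stands. The module is installed in compiled form; this text tells all that it offers.
- The arm moves only by the tool apply_moves, never from a script. Its argument "moves" is a list of rows, each a list of 7 numbers: the shift along the tool's x, y, z scaled (see below), then the turn, a rotation vector about the tool's x, y, z scaled (see below), then the opening, from 0 (shut) to 1 (fully open). A call has 1 to 20 rows; each row is the pose to reach, as a shift and turn from the pose commanded when the call began, along the tool's axes at that moment; what a row does not reach only later rows make up. The controller multiplies each number of a shift by 0.2 m and each number of a turn by 1.5 rad. A row lasts 1/10 s, in which the tool goes at most 50 mm and 8.59 degrees, less where a joint would pass 70% of its speed; a pose out of reach is approached as far as the arm can. A call with a number of a shift or a turn outside -1 to 1 is refused whole. A call with a gripper value outside its range is refused whole. The fingers move at their own pace and stop on an object; "grip_force" is the grip in N (left out, the last holds). Time passes only in rows, so rows that repeat a pose let the fingers close. It gives the time, the measured TCP pose, the force, the opening and the grip force at its end, in the units of the state.
- env.get_obs(): the state, without advancing time (a new reading comes with each control period).
- viewer.read_camera(name): name is "side" or "top"; returns the picture (480x640x3 uint8, red, green, blue); there is no depth.
- viewer.get_calibration(name): a dict with "fov_y" (degrees; the focal length in pixels is half the picture's height over the tangent of half this angle, whatever the lens; pixels are square), "cx", "cy" (the principal point, pixels), "position" and "orientation" of the camera in the world. Camera axes: x right, y up, looking along -z (the intrinsics and any distortion apply to the point x, -y, -z); pixel columns grow to the right and rows downward; lengths in m; the calibration is good to about 2 mm. A picture is of the moment at which its call begins. get_calibration takes no time and is no camera call.
- env.sign_off(): hands the job in; it is judged then, once.
Trained networks look in the newest picture that a camera, given by its name, has taken for a name from the list of things; names that differ only in an ending like _2 or _b are one class to them, and where a whole thing is asked for, a point or a joint stands for the part that bears it (a point fixed in the world has none). Each returns a list of dicts, best first, with "conf" (0 to 1); they miss things now and then, are a little off and sometimes report something else, mostly with a low value. They report only what shows in the picture. A call takes as long as a camera call. They do not tell look-alikes from the thing itself.
- boxes_of(camera, target): "location" ([column, row] in pixels, amid what is visible of it).
- masks_of(camera, target): "pixels" (480x640 bool, what is visible of it) and "location" ([column, row] in pixels, amid what is visible of it).
The state is a dict: "time_s": time; "qpos": joint angles; "joint_velocities": joint speeds; "effort": joint torques, N m; "tool_pos": TCP position; "tool_rot": TCP orientation; "force": force on the tool from outside, world axes, zero at the start; "wrist_torque": the same for the moment, N m; "grip_width": finger opening in m; "grasp_force": force on a finger pad.
Only numpy, scipy, OpenCV 4.12 (cv2) and the standard library are available. Lean on these libraries where they do the work, as an engineer would, in place of code of your own. Each camera call takes 0.05 s, during which the arm holds its last target. There are 200 camera calls.

## Working session

There is one attempt and no reset: what is moved stays moved. The work goes in short steps, Python scripts to look and compute and a tool call to move; the robot and the scene stay as the last step left them, time stands still between calls to the robot, and variables do not carry over. Pictures are saved under pics/ and viewed, at most 10 in all, crops included, and the job is handed in when it is done.

Besides the shell and the picture viewer there is one more tool, called after ">>>" by a JSON object that holds its "fn" and its "kwargs", one argument or row to a line. apply_moves: Moves the arm, as the interface text tells. Shifts and turns lie within -1 to 1; 1 stands for 0.2 m of shift or 1.5 rad of turn. Its arguments: {"type":"object","properties":{"moves":{"type":"array","items":{"type":"array","items":{"type":"number","minimum":-1,"maximum":1}}},"grip_force":{"type":"number"}},"required":["moves"]}

```bash
mkdir -p pics; cat > h.py <<'E'
from cell import env, viewer, boxes_of, masks_of
import numpy as np, cv2
E
python3 - <<'E'
from h import *
for c in ("top","side"):
    im=viewer.read_camera(c); cv2.imwrite(f"pics/{c}0.png",im[:,:,::-1]); print(c,viewer.get_calibration(c))
    for t in ("brake_pad","bracket","old_pad","slot_tops","ledges","holder"):
        print(t,[(np.round(b["location"],1).tolist(),round(b["conf"],2)) for b in boxes_of(c,t)])
o=env.get_obs(); print({k:np.round(v,3).tolist() for k,v in o.items()})
E
```

```text
top {'fov_y': 50.290913269338255, 'cx': 320.79987573666534, 'cy': 239.6204618879006, 'position': array([ 0.54682592, -0.00136274,  1.34616216]), 'orientation': array([  4.14134393,   1.62384256, -91.00187874])}
brake_pad [([228.1, 297.6], 0.78), ([275.2, 271.2], 0.75), ([282.9, 319.8], 0.56)]
bracket [([419.2, 262.1], 0.56)]
old_pad [([356.9, 187.7], 0.91)]
slot_tops [([419.2, 267.5], 0.63)]
ledges []
holder [([415.2, 264.1], 0.82)]
side {'fov_y': 47.259058500910804, 'cx': 331.25845107888233, 'cy': 235.58238341449947, 'position': array([0.25243728, 0.96824874, 0.78637165]), 'orientation': array([  56.08877812,   -0.27850524, -158.16003049])}
brake_pad [([393.7, 321.1], 0.68), ([347.3, 363.4], 0.62), ([333.6, 314.4], 0.57), ([376.8, 164.8], 0.35)]
bracket [([386.0, 205.3], 0.73), ([379.3, 161.1], 0.64), ([287.4, 238.4], 0.28)]
old_pad [([286.1, 236.4], 0.78), ([243.0, 396.4], 0.26)]
slot_tops [([386.6, 204.9], 0.7)]
ledges [([385.2, 207.4], 0.88)]
holder [([380.4, 214.8], 0.92)]
{'time_s': 0.7, 'qpos': [72.027, 18.39, -4.019, 83.108, 1.295, 78.54, -3.261], 'joint_velocities': [0.089, 0.086, 0.038, 0.034, 0.002, -0.038, -0.026], 'effort': [-0.0, -49.095, -0.403, -31.271, -0.064, 0.034, 0.0], 'tool_pos': [0.209, -0.615, 0.223], 'tool_rot': [179.992, 0.002, 18.783], 'force': [-0.001, 0.454, -0.344], 'wrist_torque': [0.029, -0.03, -0.019], 'grasp_force': 0.0, 'grip_width': 0.087}
```

View pictures.

View pics/top0.png

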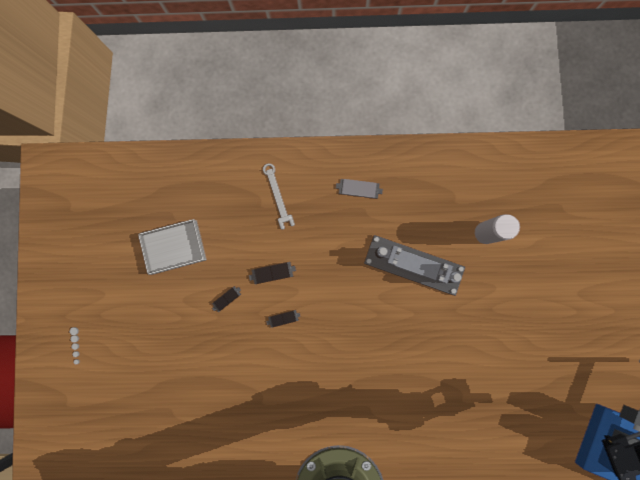

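View pics/side0.png

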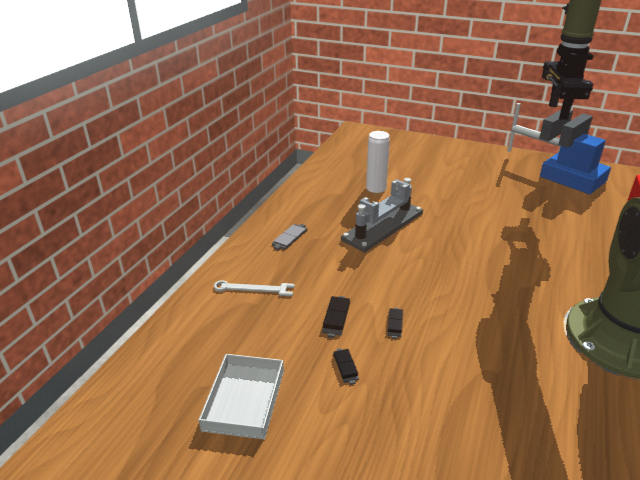

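```bash
cat >> h.py <<'E'
from scipy.spatial.transform import Rotation as R
from scipy.optimize import minimize
def K(c):
    k=viewer.get_calibration(c); f=240/np.tan(np.radians(k["fov_y"]/2))
    return f,k["cx"],k["cy"],np.array(k["position"]),R.from_euler("xyz",k["orientation"],degrees=True).as_matrix()
def proj(c,P):
    f,cx,cy,p,M=K(c); q=(np.atleast_2d(P)-p)@M
    return np.c_[cx+f*q[:,0]/-q[:,2],cy-f*q[:,1]/-q[:,2]]
def unproj(c,uv,z):
    f,cx,cy,p,M=K(c); d=M@np.array([(uv[0]-cx)/f,-(uv[1]-cy)/f,-1]); return p+d*(z-p[2])/d[2]
def box(x0,x1,y0,y1,z0,z1): return np.array([[x,y,z] for x in(x0,x1) for y in(y0,y1) for z in(z0,z1)])/1000
def place(B,s): 
    c,sn=np.cos(s[2]),np.sin(s[2]); return B@np.array([[c,sn,0],[-sn,c,0],[0,0,1]])+[s[0],s[1],0]
S=4
def render(c,boxes,s):
    m=np.zeros((480*S,640*S),np.uint8)
    for B in boxes:
        h=cv2.convexHull(((proj(c,place(B,s))+.5)*S*16).astype(np.int32)); cv2.fillConvexPoly(m,h,1,shift=4)
    return m
PAD=[box(-20,20,-52,52,0,6),box(-7,7,-62,62,0,6),box(-20,20,-43.5,43.5,6,18)]
def fit(masks,boxes,s0):
    big={c:cv2.resize(m.astype(np.uint8),None,fx=S,fy=S,interpolation=0) for c,m in masks.items()}
    def cost(p):
        s=[p[0]/100,p[1]/100,p[2]/10]; t=0
        for c,m in big.items():
            r=render(c,boxes,s); t+=1-(r&m).sum()/(r|m).sum()
        return t
    x=[s0[0]*100,s0[1]*100,s0[2]*10]
    for d in(1.,.3): 
        r=minimize(cost,x,method="Nelder-Mead",options=dict(initial_simplex=np.array([x]+[np.array(x)+d*e for e in np.eye(3)]),xatol=.005,fatol=1e-5)); x=r.x
    return np.array([x[0]/100,x[1]/100,x[2]/10]),r.fun
E
cat > a.py <<'E'
from h import *
ims={c:viewer.read_camera(c) for c in("top","side")}
def near(c,t,uv):
    ms=[m for m in masks_of(c,t) if np.hypot(*(np.array(m["location"])-uv))<20]
    return ms[0]["pixels"] if ms else np.zeros((480,640),bool)
pm={"top":near("top","brake_pad",(275,271)),"side":near("side","brake_pad",(336,315))}
s0=unproj("top",(272,272),.018)
hm={"top":near("top","holder",(415,264))|near("top","bracket",(415,264)),"side":near("side","holder",(382,212))|near("side","bracket",(382,205))}
h0=unproj("top",(414,264),.015)
np.savez("m.npz",p0=pm["top"],p1=pm["side"],h0=hm["top"],h1=hm["side"])
print("init",s0,h0,[m.sum() for m in (*pm.values(),*hm.values())])
def yaw(m,z): 
    (c,(w,h),a)=cv2.minAreaRect(np.argwhere(m)[:,::-1].astype(np.float32)); b=cv2.boxPoints((c,(w,h),a))
    e=max([(b[0],b[1]),(b[1],b[2])],key=lambda e:np.hypot(*(e[0]-e[1]))); d=unproj("top",e[1],z)-unproj("top",e[0],z); d=d if d[1]>0 else -d
    return np.arctan2(-d[0],d[1])
yp,yh=yaw(pm["top"],.01),yaw(hm["top"],.02)
print("yaws",np.degrees([yp,yh]))
for cs in(("top","side"),("top",),("side",)):
    s,f=fit({c:pm[c] for c in cs},PAD,[s0[0],s0[1],yp]); print("pad",cs,s[:2].round(4),np.degrees(s[2]).round(2),round(f,3))
BR=[box(-40,40,-125,125,0,15),box(-22,22,-80,-54,52,104),box(-22,22,54,80,52,104),box(-12,12,-106,-82,0,104),box(-12,12,82,106,0,104)]
for cs in(("top","side"),("top",),("side",)):
    s,f=fit({c:hm[c] for c in cs},BR,[h0[0],h0[1],yh]); print("brk",cs,s[:2].round(4),np.degrees(s[2]).round(2),round(f,3))
s,f=fit(hm,BR,[h0[0],h0[1],yh]);p,f=fit(pm,PAD,[s0[0],s0[1],yp])
tiles=[]
for c,uv in(("top",(414,264)),("side",(382,210)),("top",(272,272)),("side",(336,315))):
    u,v=uv;k=7 if c else 0
    im=cv2.resize(ims[c][:,:,::-1],None,fx=S,fy=S,interpolation=cv2.INTER_CUBIC)
    for bx,q in((BR,s),(PAD,p)):
        for B in bx:
            h=cv2.convexHull(((proj(c,place(B,q))+.5)*S).astype(np.int32)); cv2.polylines(im,[h],True,(0,255,0),1)
    tiles.append(im[v*S-220:v*S+220,u*S-220:u*S+220])
cv2.imwrite("pics/fit.png",cv2.resize(np.vstack([np.hstack(tiles[:2]),np.hstack(tiles[2:])]),(600,600),interpolation=cv2.INTER_AREA)); cv2.imwrite("pics/fitb.png",np.hstack(tiles[:2])[:, :][:600,:800])
E
python3 a.py
```

```text
init [0.56174039 0.16301615 0.018     ] [ 0.57590256 -0.20556239  0.015     ] [np.int64(657), np.int64(843), np.int64(3038), np.int64(2951)]
yaws [ 10.24196631 -20.40854525]
pad ('top', 'side') [0.5607 0.1629] 10.4 0.148
pad ('top',) [0.5607 0.1656] 10.6 0.052
pad ('side',) [0.561  0.1601] 10.31 0.053Traceback (most recent call last):
  File "a.py", line 22, in <module>
    s,f=fit({c:hm[c] for c in cs},BR,[h0[0],h0[1],yh]); print("brk",cs,s[:2].round(4),np.degrees(s[2]).round(2),round(f,3))
        ~~~^^^^^^^^^^^^^^^^^^^^^^^^^^^^^^^^^^^^^^^^^^^
  File "h.py", line 32, in fit
    r=minimize(cost,x,method="Nelder-Mead",options=dict(initial_simplex=np.array([x]+[np.array(x)+d*e for e in np.eye(3)]),xatol=.005,fatol=1e-5)); x=r.x
    res = _minimize_neldermead(fun, x0, args, callback, bounds=bounds,
                               **options)
    fxr = func(xr)
    fx = function(np.copy(x), *(wrapper_args + args))
  File "h.py", line 28, in cost
    r=render(c,boxes,s); t+=1-(r&m).sum()/(r|m).sum()
  File "h.py", line 20, in render
    h=cv2.convexHull(((proj(c,place(B,s))+.5)*S*16).astype(np.int32)); cv2.fillConvexPoly(m,h,1,shift=4)
                       ~~~~^^^^^^^^^^^^^^
  File "h.py", line 9, in proj
    f,cx,cy,p,M=K(c); q=(np.atleast_2d(P)-p)@M
                ~^^^
  File "h.py", line 6, in K
    k=viewer.get_calibration(c); f=240/np.tan(np.radians(k["fov_y"]/2))
ValueError: time passes only in moves, steps and waits
```

```bash
sed -i 's/^def K(c):/import functools\n@functools.cache\ndef K(c):/' h.py
sed -i '/"pad",cs/s/("top",),("side",)/("top",),("side",)/' a.py; timeout 400 python3 a.py; python3 -c "from h import *;print(env.get_obs()['time_s'])"
```

```text
init [0.56174039 0.16301615 0.018     ] [ 0.57590256 -0.20556239  0.015     ] [np.int64(644), np.int64(823), np.int64(2988), np.int64(2864)]
yaws [ 11.46002695 -21.11548201]
pad ('top', 'side') [0.5605 0.1638] 10.93 0.154
pad ('top',) [0.5609 0.1656] 10.84 0.064
pad ('side',) [0.5606 0.1611] 10.37 0.049
brk ('top', 'side') [ 0.5745 -0.2062] -20.32 0.169
brk ('top',) [ 0.5748 -0.2043] -20.56 0.033
brk ('side',) [ 0.5751 -0.2137] -19.2 0.089
1.5
```

View pics/fit.png

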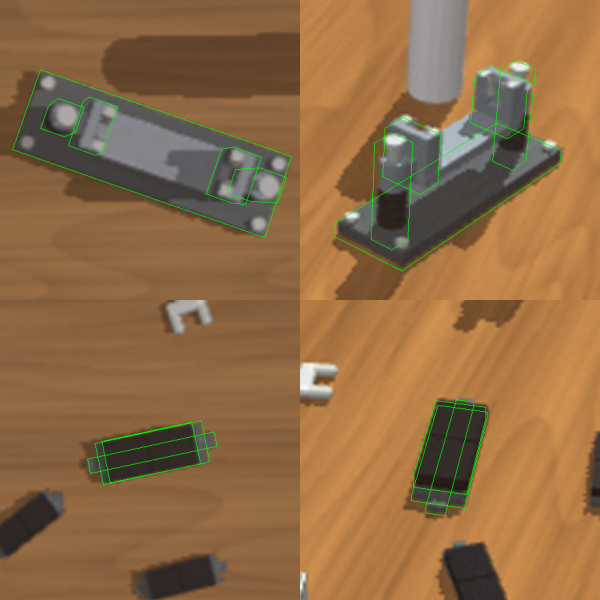

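>>> {"fn": "apply_moves", "kwargs": {
  "moves": [
    [0.2,-0.2,0,0,0,-0.1,1],
    [0.4,-0.4,0,0,0,-0.2,1],
    [0.6,-0.6,0,0,0,-0.3,1],
    [0.8,-0.8,0,0,0,-0.4,1],
    [0.9,-0.9,0,0,0,-0.5,1],
    [1,-1,0,0,0,-0.6,1],
    [1,-1,0,0,0,-0.6,1]
  ]
}}

```text
time_s: 2.2
tool_pos: [0.3375, -0.3568, 0.2232]
tool_rot: [179.9, -0.0, 71.0]
force: [0.0, -0.0, -0.8]
grip_width: 0.0868
grasp_force: 0.0
```

```bash
cat > go.py <<'E'
import sys; from h import *
# usage: go.py x y z yaw
x,y,z,yaw=map(float,sys.argv[1:5]); o=env.get_obs(); T=R.from_euler("xyz",o["tool_rot"],degrees=True)
G=R.from_euler("xyz",[180,0,yaw],degrees=True)
print(o["time_s"],np.round(o["tool_pos"],4),np.round(o["tool_rot"],2),np.round(o["force"],2))
print("shift/0.2",np.round(T.inv().apply(np.array([x,y,z])-o["tool_pos"])/.2,4),"turn/1.5",np.round((T.inv()*G).as_rotvec()/1.5,4))
E
python3 go.py .561 .1635 .1 100.7
```

```text
2.2 [ 0.3375 -0.3568  0.2232] [ 1.7993e+02 -3.0000e-02  7.0990e+01] [ 0.01 -0.   -0.84]
shift/0.2 [2.8233 0.2083 0.6179] turn/1.5 [ 9.000e-04 -1.000e-04 -3.457e-01]
```

>>> {"fn": "apply_moves", "kwargs": {
  "moves": [
    [0.25,0.12,0,0,0,-0.06,1],
    [0.5,0.24,0,0,0,-0.12,1],
    [0.75,0.36,0,0,0,-0.18,1],
    [1,0.48,0,0,0,-0.24,1],
    [1,0.48,0,0,0,-0.24,1]
  ]
}}

```text
time_s: 2.7
tool_pos: [0.495, -0.2016, 0.223]
tool_rot: [179.9, -0.1, 91.3]
force: [-0.6, -0.4, 0.5]
grip_width: 0.0869
grasp_force: 0.0
```

```bash
python3 go.py .561 .1635 .1 100.7
```

```text
2.7 [ 0.495  -0.2016  0.223 ] [ 1.7987e+02 -7.0000e-02  9.1320e+01] [-0.59 -0.36  0.53]
shift/0.2 [1.8166 0.3709 0.6182] turn/1.5 [ 0.0016 -0.0007 -0.1091]
```

>>> {"fn": "apply_moves", "kwargs": {
  "moves": [
    [0.25,0.05,0,0,0,-0.02,1],
    [0.5,0.1,0,0,0,-0.04,1],
    [0.75,0.2,0,0,0,-0.08,1],
    [1,0.3,0,0,0,-0.11,1],
    [1,0.37,0,0,0,-0.11,1]
  ]
}}

```text
time_s: 3.2
tool_pos: [0.563, 0.0025, 0.2234]
tool_rot: [179.9, -0.1, 100.9]
force: [-0.9, 0.7, -0.1]
grip_width: 0.0871
grasp_force: 0.0
```

```bash
python3 go.py .561 .1635 .07 100.7
```

```text
3.2 [0.563  0.0025 0.2234] [ 1.7988e+02 -1.2000e-01  1.0089e+02] [-0.91  0.72 -0.09]
shift/0.2 [0.7908 0.1406 0.7691] turn/1.5 [ 0.0013 -0.0014  0.0022]
```

>>> {"fn": "apply_moves", "kwargs": {
  "moves": [
    [0.2,0.04,0.15,0,0,0,1],
    [0.4,0.08,0.3,0,0,0,1],
    [0.6,0.12,0.5,0,0,0,1],
    [0.79,0.14,0.7,0,0,0,1],
    [0.79,0.14,0.77,0,0,0,1],
    [0.79,0.14,0.77,0,0,0,1]
  ]
}}

```text
time_s: 3.8
tool_pos: [0.5585, 0.1569, 0.0649]
tool_rot: [-179.6, -0.1, 100.6]
force: [0.4, -0.4, 0.9]
grip_width: 0.0867
grasp_force: 0.0
```

```bash
python3 go.py .561 .1635 .004 100.7; python3 - <<'E'
from h import *
ts=[]
for c,uv in(("top",(272,272)),("side",(336,315))):
    im=cv2.resize(viewer.read_camera(c)[:,:,::-1],None,fx=S,fy=S,interpolation=cv2.INTER_CUBIC)
    u,v=uv; ts.append(im[v*S-200:v*S+200,u*S-200:u*S+200])
cv2.imwrite("pics/hov.png",np.hstack(ts))
E
```

```text
3.8 [0.5585 0.1569 0.0649] [-1.7960e+02 -5.0000e-02  1.0057e+02] [ 0.39 -0.35  0.85]
shift/0.2 [0.0298 0.0207 0.3043] turn/1.5 [-0.0046 -0.0006 -0.0016]
```

View pics/hov.png

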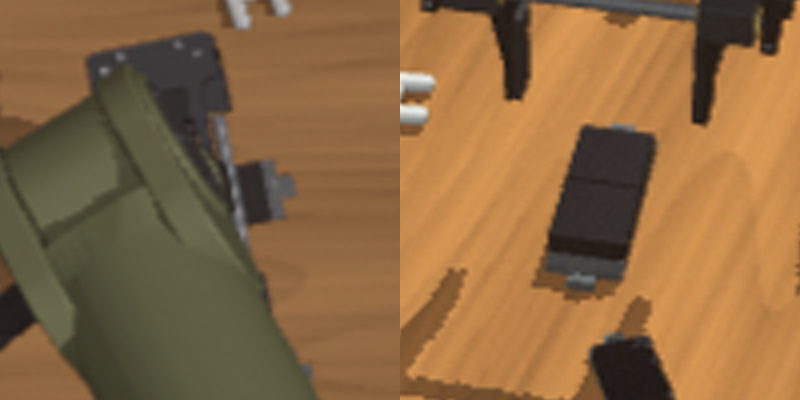

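>>> {"fn": "apply_moves", "kwargs": {
  "moves": [
    [0,0,0.06,0,0,0,1],
    [0,0,0.14,0,0,0,1],
    [0,0,0.2,0,0,0,1],
    [0,0,0.2,0,0,0,1],
    [0,0,0.2,0,0,0,1]
  ]
}}

```text
time_s: 4.4
tool_pos: [0.5611, 0.1558, 0.0281]
tool_rot: [-179.9, -0.0, 100.4]
force: [-0.6, 0.2, 0.3]
grip_width: 0.0872
grasp_force: 0.0
```

```bash
python3 go.py .561 .1635 .004 100.7
```

```text
4.4 [0.5611 0.1558 0.0281] [-179.95   -0.    100.41] [-0.59  0.24  0.34]
shift/0.2 [0.0379 0.0064 0.1205] turn/1.5 [-0.0006 -0.     -0.0034]
```

>>> {"fn": "apply_moves", "kwargs": {
  "moves": [
    [0.02,0.006,0.03,0,0,-0.003,1],
    [0.04,0.006,0.06,0,0,-0.003,1],
    [0.04,0.006,0.09,0,0,-0.003,1],
    [0.04,0.006,0.12,0,0,-0.003,1],
    [0.04,0.006,0.12,0,0,-0.003,1],
    [0.04,0.006,0.12,0,0,-0.003,1]
  ]
}}

```text
time_s: 5.0
tool_pos: [0.561, 0.164, 0.0043]
tool_rot: [-180.0, 0.0, 100.7]
force: [0.9, 0.1, 0.4]
grip_width: 0.0866
grasp_force: 0.0
```

```bash
python3 go.py .561 .1635 .004 100.7
```

```text
5.0 [0.561  0.164  0.0043] [-1.7997e+02  1.0000e-02  1.0068e+02] [0.85 0.07 0.36]
shift/0.2 [-0.0026 -0.0005  0.0013] turn/1.5 [-0.0003  0.0001 -0.0002]
```

>>> {"fn": "apply_moves", "kwargs": {
  "moves": [
    [0,0,0,0,0,0,0.3],
    [0,0,0,0,0,0,0.3],
    [0,0,0,0,0,0,0.3],
    [0,0,0,0,0,0,0.3],
    [0,0,0,0,0,0,0.3],
    [0,0,0,0,0,0,0.3],
    [0,0,0,0,0,0,0.3],
    [0,0,0,0,0,0,0.3]
  ],
  "grip_force": 45
}}

```text
time_s: 5.8
tool_pos: [0.5609, 0.1641, 0.0045]
tool_rot: [-180.0, 0.0, 100.7]
force: [-0.4, -1.2, 0.9]
grip_width: 0.0394
grasp_force: 45.0
```

>>> {"fn": "apply_moves", "kwargs": {
  "moves": [
    [0,0,-0.1,0,0,0,0.3],
    [0,0,-0.25,0,0,0,0.3],
    [0,0,-0.45,0,0,0,0.3],
    [-0.15,0,-0.65,0,0,0.03,0.3],
    [-0.35,0,-0.78,0,0,0.06,0.3],
    [-0.55,0,-0.78,0,0,0.09,0.3],
    [-0.75,0,-0.78,0,0,0.12,0.3],
    [-0.9,0,-0.78,0,0,0.15,0.3],
    [-0.9,0,-0.78,0,0,0.18,0.3]
  ]
}}

```text
time_s: 6.7
tool_pos: [0.5947, -0.0202, 0.1593]
tool_rot: [-179.9, 0.2, 84.6]
force: [-0.4, 0.6, -2.7]
grip_width: 0.0393
grasp_force: 45.0
```

```bash
python3 go.py .5748 -.206 .16 69.5
```

```text
6.7 [ 0.5947 -0.0202  0.1593] [-179.93    0.19   84.57] [-0.42  0.64 -2.65]
shift/0.2 [-9.343e-01 -1.120e-02 -6.000e-04] turn/1.5 [-0.0005  0.0023  0.1754]
```

>>> {"fn": "apply_moves", "kwargs": {
  "moves": [
    [-0.15,0,0,0,0,0.04,0.3],
    [-0.35,0,0,0,0,0.08,0.3],
    [-0.55,0,0,0,0,0.12,0.3],
    [-0.75,-0.01,0,0,0.002,0.16,0.3],
    [-0.9,-0.01,0,0,0.002,0.175,0.3],
    [-0.93,-0.01,0,0,0.002,0.175,0.3],
    [-0.93,-0.01,0,0,0.002,0.175,0.3],
    [-0.93,-0.01,0,0,0.002,0.175,0.3]
  ]
}}

```text
time_s: 7.5
tool_pos: [0.5775, -0.1956, 0.1603]
tool_rot: [-179.9, -0.3, 70.3]
force: [0.6, 0.9, -1.8]
grip_width: 0.0395
grasp_force: 45.0
```

```bash
python3 go.py .5748 -.206 .14 69.5; python3 - <<'E'
from h import *
ts=[]
for c,uv in(("top",(419,264)),("side",(385,195))):
    im=viewer.read_camera(c)[:,:,::-1]; cv2.imwrite(f"pics/{c}1.png",im); im=cv2.resize(im,None,fx=5,fy=5,interpolation=cv2.INTER_CUBIC)
    u,v=uv; ts.append(im[v*5-300:v*5+300,u*5-200:u*5+200])
cv2.imwrite("pics/hov2.png",np.hstack(ts))
E
```

```text
7.5 [ 0.5775 -0.1956  0.1603] [-179.93   -0.27   70.33] [ 0.63  0.9  -1.76]
shift/0.2 [-0.0541  0.0051  0.101 ] turn/1.5 [-0.0008 -0.0032  0.0096]
```

View pics/hov2.png

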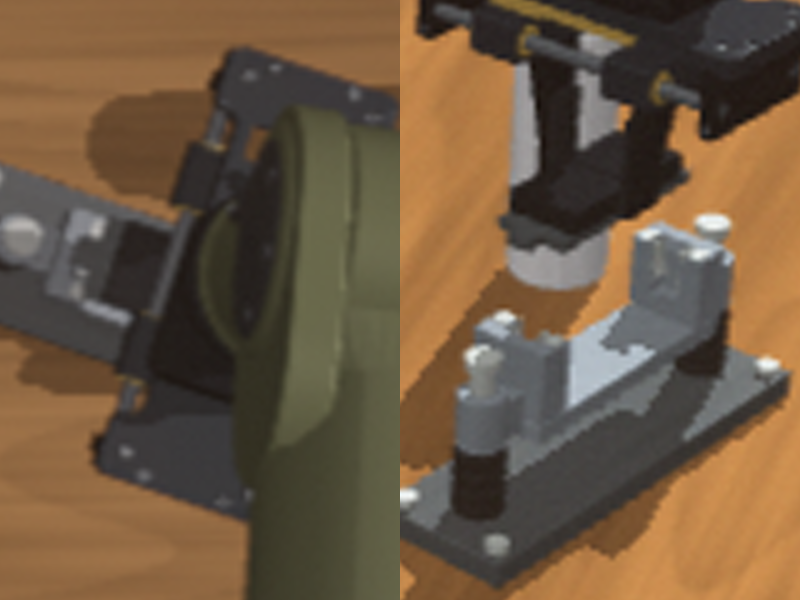

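```bash
python3 go.py .5745 -.2065 .122 69.5
```

```text
7.6 [ 0.5776 -0.1953  0.1605] [-179.96   -0.24   70.38] [-0.09  0.39 -2.42]
shift/0.2 [-0.0588  0.0044  0.1923] turn/1.5 [-0.0005 -0.0028  0.0103]
```

>>> {"fn": "apply_moves", "kwargs": {
  "moves": [
    [-0.06,0.004,0.04,0,-0.003,0.01,0.3],
    [-0.06,0.004,0.08,0,-0.003,0.01,0.3],
    [-0.06,0.004,0.12,0,-0.003,0.01,0.3],
    [-0.06,0.004,0.16,0,-0.003,0.01,0.3],
    [-0.06,0.004,0.19,0,-0.003,0.01,0.3],
    [-0.06,0.004,0.19,0,-0.003,0.01,0.3],
    [-0.06,0.004,0.19,0,-0.003,0.01,0.3]
  ]
}}

```text
time_s: 8.3
tool_pos: [0.5738, -0.2092, 0.1224]
tool_rot: [-180.0, 0.1, 69.3]
force: [-0.2, 0.5, -2.6]
grip_width: 0.0395
grasp_force: 45.0
```

```bash
python3 go.py .5745 -.2065 .122 69.5; python3 - <<'E'
from h import *
ts=[]
for c,uv in(("top",(393,258)),("side",(390,195))):
    im=viewer.read_camera(c)[:,:,::-1]; cv2.imwrite(f"pics/{c}2.png",im); im=cv2.resize(im,None,fx=8,fy=8,interpolation=cv2.INTER_CUBIC)
    u,v=uv; w=160 if c=="top" else 240; ts.append(im[v*8-300:v*8+300,u*8-w:u*8+w] if c=="top" else im[v*8-300:v*8+300,u*8-240:u*8+240])
cv2.imwrite("pics/hov3.png",np.hstack(ts)); print(ts[0].shape)
E
```

```text
8.3 [ 0.5738 -0.2092  0.1224] [-1.7997e+02  9.0000e-02  6.9330e+01] [-0.24  0.47 -2.63]
shift/0.2 [ 0.014  -0.0014  0.0021] turn/1.5 [-0.0004  0.001  -0.002 ]
(600, 320, 3)
```

View pics/hov3.png

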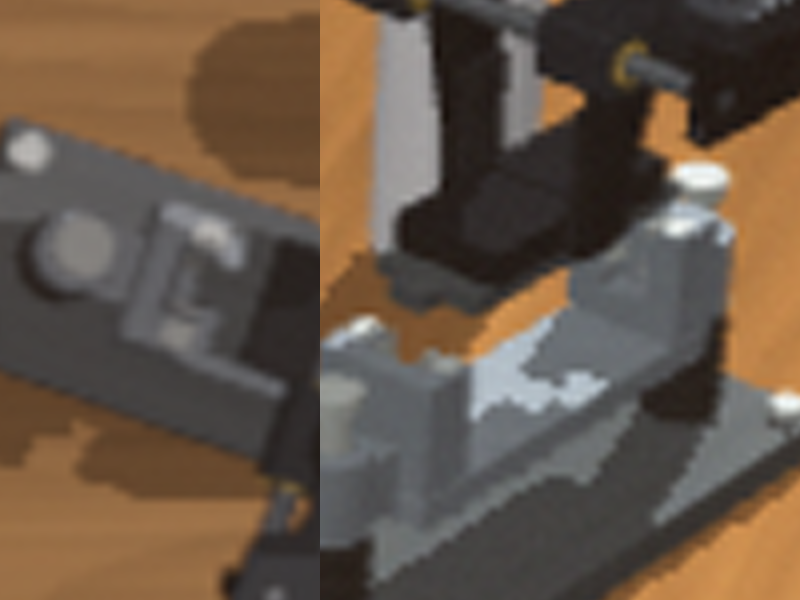

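```bash
cat > ov.py <<'E'
from h import *
import sys
def ov(n,tcp,yaw,d,br,out):
    ts=[]
    L=lambda pts:np.array(pts)/1000
    slot=[L([[-22,sg*54,z],[-8.5,sg*54,z],[-8.5,sg*63.5,z],[8.5,sg*63.5,z],[8.5,sg*54,z],[22,sg*54,z]]) for sg in(1,-1) for z in(104,)]
    slot+=[L([[x,sg*54,104],[x,sg*54,64]]) for sg in(1,-1) for x in(-22,22)]
    slot+=[L([[-40,-125,15],[40,-125,15],[40,125,15],[-40,125,15],[-40,-125,15]])]
    pad=[L([[-20,-52,z],[20,-52,z],[20,-7,z],[20,52,z],[7,52,z],[7,62,z],[-7,62,z],[-7,52,z],[-20,52,z],[-20,-52,z]]) for z in(0,6)]
    y=np.radians(yaw-90); ps=[tcp[0]-d*np.sin(y),tcp[1]+d*np.cos(y),y]
    for c,uv,w in(("top",(400,258),180),("side",(390,195),220)):
        im=cv2.resize(cv2.imread(f"pics/{c}{n}.png"),None,fx=8,fy=8,interpolation=cv2.INTER_CUBIC)
        for P,s,dz,col in [(p,br,0,(0,255,0)) for p in slot]+[(p,ps,tcp[2]-.0045,(0,255,255)) for p in pad]:
            q=((proj(c,place(P,s)+[0,0,dz])+.5)*8).astype(np.int32); cv2.polylines(im,[q],False,col,1)
        u,v=uv; ts.append(im[v*8-300:v*8+300,u*8-w:u*8+w])
    cv2.imwrite(out,np.hstack(ts))
E
python3 -c "
from ov import *
ov(2,[.5738,-.2092,.1224],69.33,0,[.5748,-.2055,np.radians(-20.5)],'pics/ov2.png')"
```

```text
(no output)
```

View pics/ov2.png

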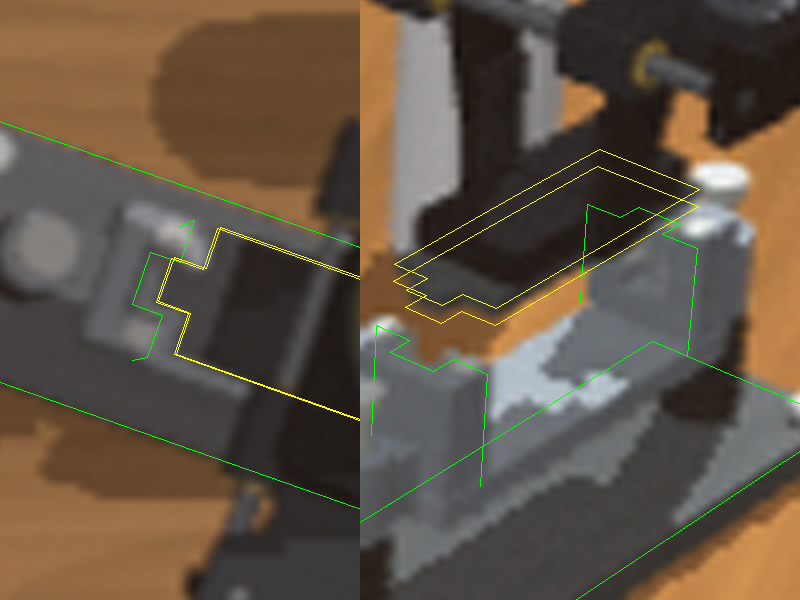

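```bash
cat > b.py <<'E'
from h import *
m=np.load("m.npz")
print(m["h0"].sum(),m["h1"].sum())
top=cv2.imread("pics/side0.png")
for yo,r in((68,10),(70,12),(74,10)):
  BR=[box(-40,40,-125,125,0,15),box(-20,20,-80,80,52,64)]
  for sg in(1,-1):
    a,b=sorted((54*sg,yo*sg)); BR+=[box(-22,-8.5,a,b,52,104),box(8.5,22,a,b,52,104),box(-22,22,a,b,52,76)]
    BR+=[box(-r,r,sg*94-r,sg*94+r,15,75),box(-6,6,sg*94-6,sg*94+6,52,104)]
    a,b=sorted((63.5*sg,yo*sg)); BR+=[box(-22,22,a,b,52,104)]
  for k,c in(("h0","top"),("h1","side")):
    s,f=fit({c:m[k]},BR,[.5748,-.206,np.radians(-20.5)]); print(yo,c,s[:2].round(4),np.degrees(s[2]).round(2),round(f,3))
    if yo==70:
        d=render(c,BR,s)[::4,::4].astype(int)-m[k]; 
        print("model-only",(d>0).sum(),"mask-only",(d<0).sum())
# base plate corners by eye-free check: project base with both candidates
E
python3 b.py; python3 - <<'E'
from h import *
import importlib
m=np.load("m.npz"); ts=[]
for k,c,(u,v) in(("h1","side",(384,210)),("h0","top",(416,264))):
    im=cv2.imread(f"pics/{c}0.png"); im=cv2.resize(im,None,fx=8,fy=8,interpolation=cv2.INTER_CUBIC)
    M=cv2.resize(m[k].astype(np.uint8),None,fx=8,fy=8,interpolation=0); cs,_=cv2.findContours(M,0,2); cv2.drawContours(im,cs,-1,(0,0,255),1)
    for y0,col in((-.2055,(0,255,0)),):
        for B in [box(-40,40,-125,125,0,15),box(-22,22,-64,-54,76,104),box(-22,22,54,64,76,104)]:
            h=cv2.convexHull(((proj(c,place(B,[.5748,y0,np.radians(-20.5)]))+.5)*8).astype(np.int32)); cv2.polylines(im,[h],True,col,1)
    ts.append(im[v*8-400:v*8+400,u*8-400:u*8+400][100:700])
cv2.imwrite("pics/cmp.png",ts[0])
E
```

```text
2988 2864
68 top [ 0.5746 -0.2048] -20.66 0.031
68 side [ 0.575  -0.2137] -20.47 0.041
70 top [ 0.5746 -0.2048] -20.66 0.031
model-only 81 mask-only 18
70 side [ 0.5752 -0.2135] -20.28 0.046
model-only 102 mask-only 55
74 top [ 0.5746 -0.2048] -20.66 0.031
74 side [ 0.5752 -0.2135] -20.57 0.035
```

View pics/cmp.png

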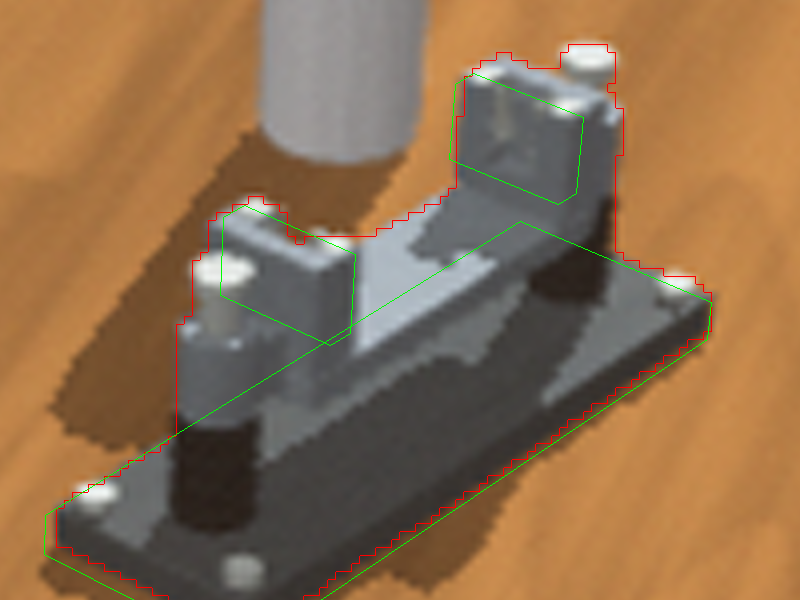

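>>> {"fn": "apply_moves", "kwargs": {
  "moves": [
    [0.02,-0.004,0,0,0.001,-0.002,0.3],
    [0.02,-0.004,0.02,0,0.001,-0.002,0.3],
    [0.02,-0.004,0.04,0,0.001,-0.002,0.3],
    [0.02,-0.004,0.05,0,0.001,-0.002,0.3],
    [0.02,-0.004,0.055,0,0.001,-0.002,0.3],
    [0.02,-0.004,0.055,0,0.001,-0.002,0.3]
  ],
  "grip_force": 55
}}

```text
time_s: 9.0
tool_pos: [0.5742, -0.2054, 0.1112]
tool_rot: [-179.9, 0.0, 69.5]
force: [-0.2, -0.7, -3.1]
grip_width: 0.0395
grasp_force: 55.0
```

```bash
python3 go.py .5744 -.2052 .105 69.5; python3 - <<'E'
from h import *
ts=[]
for c,(u,v),a in(("top",(393,258),150),("side",(375,205),250)):
    im=viewer.read_camera(c)[:,:,::-1]; cv2.imwrite(f"pics/{c}3.png",im); k=10
    im=cv2.resize(im,None,fx=k,fy=k,interpolation=cv2.INTER_CUBIC)
    ts.append(im[v*k-300:v*k+300,u*k-a:u*k+a])
im=np.hstack(ts); im=np.clip(im.astype(float)*1.6,0,255); cv2.imwrite("pics/h4.png",im)
E
```

```text
9.0 [ 0.5742 -0.2054  0.1112] [-179.95    0.     69.48] [-0.23 -0.73 -3.13]
shift/0.2 [0.0012 0.0007 0.031 ] turn/1.5 [-0.0006  0.0001 -0.0002][ WARN:0@0.757] global loadsave.cpp:1063 imwrite_ Unsupported depth image for selected encoder is fallbacked to CV_8U.
```

View pics/h4.png

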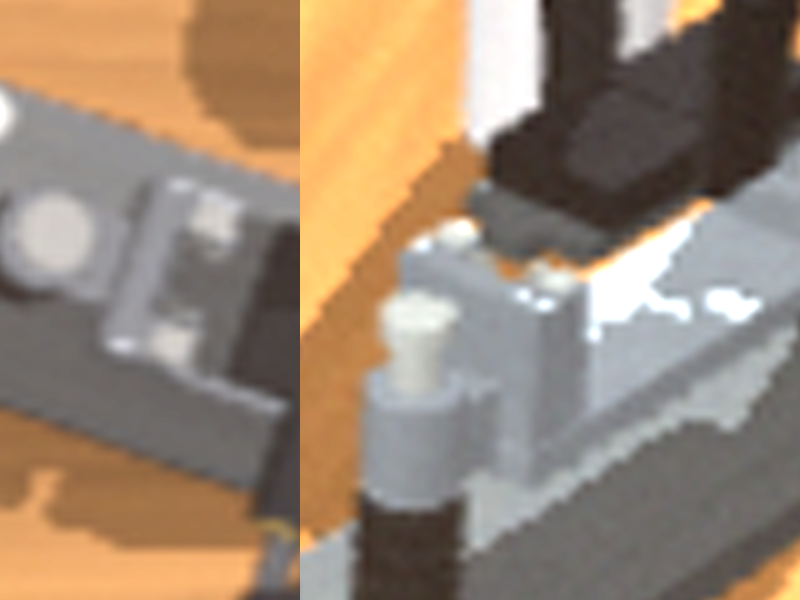

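>>> {"fn": "apply_moves", "kwargs": {
  "moves": [
    [0,0,0.005,0,0,0,0.3],
    [0,0,0.01,0,0,0,0.3],
    [0,0,0.015,0,0,0,0.3],
    [0,0,0.02,0,0,0,0.3],
    [0,0,0.025,0,0,0,0.3],
    [0,0,0.025,0,0,0,0.3]
  ]
}}

```text
time_s: 9.7
tool_pos: [0.5742, -0.2053, 0.1063]
tool_rot: [-180.0, 0.0, 69.5]
force: [-0.2, -0.6, -2.7]
grip_width: 0.0394
grasp_force: 55.0
```

```bash
python3 -c "
from h import *
o=env.get_obs();print(o['tool_pos'].round(4) if hasattr(o['tool_pos'],'round') else o['tool_pos'],np.round(o['tool_rot'],2),np.round(o['force'],2),np.round(o['wrist_torque'],3))"
```

```text
[ 0.5742 -0.2053  0.1063] [-1.7996e+02  1.0000e-02  6.9490e+01] [-0.24 -0.63 -2.66] [-0.028 -0.098  0.036]
```

>>> {"fn": "apply_moves", "kwargs": {
  "moves": [
    [0,0,0.005,0,0,0,0.3],
    [0,0,0.01,0,0,0,0.3],
    [0,0,0.015,0,0,0,0.3],
    [0,0,0.015,0,0,0,0.3]
  ]
}}

```text
time_s: 10.1
tool_pos: [0.5742, -0.2053, 0.1033]
tool_rot: [-180.0, 0.0, 69.5]
force: [-0.3, 0.0, -2.9]
grip_width: 0.0395
grasp_force: 55.0
```

>>> {"fn": "apply_moves", "kwargs": {
  "moves": [
    [0,0,0.005,0,0,0,0.3],
    [0,0,0.01,0,0,0,0.3],
    [0,0,0.01,0,0,0,0.3]
  ]
}}

```text
time_s: 10.4
tool_pos: [0.5743, -0.2054, 0.1013]
tool_rot: [-180.0, 0.0, 69.5]
force: [0.6, -0.2, -2.9]
grip_width: 0.0391
grasp_force: 55.0
```

```bash
cat > st.py <<'E'
from h import *
o=env.get_obs();T=R.from_euler("xyz",o["tool_rot"],degrees=True).inv();print(round(o["time_s"],2),np.round(o['tool_pos'],4),np.round(o['tool_rot'],2),"Ftool",np.round(T.apply(o['force']),2),"Mtool",np.round(T.apply(o['wrist_torque']),3))
E
python3 st.py
```

```text
10.4 [ 0.5743 -0.2054  0.1013] [-1.7997e+02  1.0000e-02  6.9480e+01] Ftool [-0.02  0.6   2.85] Mtool [-0.132 -0.059  0.038]
```

>>> {"fn": "apply_moves", "kwargs": {
  "moves": [
    [0,0,0.005,0,0,0,0.3],
    [0,0,0.01,0,0,0,0.3],
    [0,0,0.015,0,0,0,0.3],
    [0,0,0.02,0,0,0,0.3],
    [0,0,0.02,0,0,0,0.3]
  ]
}}

```text
time_s: 10.9
tool_pos: [0.5743, -0.2054, 0.0973]
tool_rot: [-180.0, 0.0, 69.5]
force: [0.2, -0.5, -3.2]
grip_width: 0.0392
grasp_force: 55.0
```

```bash
python3 st.py
```

```text
10.9 [ 0.5743 -0.2054  0.0973] [-1.7997e+02  1.0000e-02  6.9480e+01] Ftool [-0.41  0.4   3.25] Mtool [-0.087 -0.107  0.024]
```

>>> {"fn": "apply_moves", "kwargs": {
  "moves": [
    [0,0,0.003,0,0,0,0.3],
    [0,0,0.006,0,0,0,0.3],
    [0,0,0.009,0,0,0,0.3],
    [0,0,0.012,0,0,0,0.3],
    [0,0,0.015,0,0,0,0.3],
    [0,0,0.018,0,0,0,0.3],
    [0,0,0.021,0,0,0,0.3],
    [0,0,0.025,0,0,0,0.3]
  ],
  "grip_force": 60
}}

```text
time_s: 11.7
tool_pos: [0.5745, -0.2055, 0.0926]
tool_rot: [-180.0, 0.0, 69.5]
force: [-0.6, -0.5, -0.7]
grip_width: 0.0392
grasp_force: 60.0
```

```bash
python3 st.py
```

```text
11.7 [ 0.5745 -0.2055  0.0926] [-1.800e+02  2.000e-02  6.948e+01] Ftool [-0.71 -0.35  0.69] Mtool [-0.116 -0.295 -0.036]
```

>>> {"fn": "apply_moves", "kwargs": {
  "moves": [
    [0,0,0.003,0,0,0,0.3],
    [0,0,0.006,0,0,0,0.3],
    [0,0,0.009,0,0,0,0.3],
    [0,0,0.012,0,0,0,0.3],
    [0,0,0.015,0,0,0,0.3],
    [0,0,0.018,0,0,0,0.3],
    [0,0,0.021,0,0,0,0.3],
    [0,0,0.025,0,0,0,0.3]
  ]
}}

```text
time_s: 12.5
tool_pos: [0.5748, -0.2056, 0.0881]
tool_rot: [180.0, 0.0, 69.5]
force: [-1.7, -1.9, 5.6]
grip_width: 0.0394
grasp_force: 60.0
```

```bash
python3 st.py
```

```text
12.5 [ 0.5748 -0.2056  0.0881] [1.7996e+02 2.0000e-02 6.9480e+01] Ftool [-2.36 -0.92 -5.57] Mtool [ 0.061 -0.488 -0.012]
```

>>> {"fn": "apply_moves", "kwargs": {
  "moves": [
    [-0.002,0,0.003,0,0,0,0.3],
    [-0.004,0,0.006,0,0,0,0.3],
    [-0.004,0,0.009,0,0,0,0.3],
    [-0.004,0,0.012,0,0,0,0.3],
    [-0.004,0,0.015,0,0,0,0.3],
    [-0.004,0,0.018,0,0,0,0.3],
    [-0.004,0,0.02,0,0,0,0.3]
  ]
}}

```text
time_s: 13.2
tool_pos: [0.5748, -0.2057, 0.0845]
tool_rot: [179.9, -0.0, 69.5]
force: [-1.7, -0.9, 8.0]
grip_width: 0.0389
grasp_force: 60.0
```

```bash
python3 st.py
```

```text
13.2 [ 0.5748 -0.2057  0.0845] [ 1.7995e+02 -2.0000e-02  6.9510e+01] Ftool [-1.46 -1.3  -8.  ] Mtool [ 0.266 -0.227  0.022]
```

>>> {"fn": "apply_moves", "kwargs": {
  "moves": [
    [-0.002,0,0.003,0,0,0,0.3],
    [-0.002,-0.002,0.006,0,0,0,0.3],
    [-0.002,-0.002,0.009,0,0,0,0.3],
    [-0.002,-0.002,0.012,0,0,0,0.3],
    [-0.002,-0.002,0.015,0,0,0,0.3],
    [-0.002,-0.002,0.018,0,0,0,0.3],
    [-0.002,-0.002,0.02,0,0,0,0.3]
  ]
}}

```text
time_s: 13.9
tool_pos: [0.5749, -0.2057, 0.0812]
tool_rot: [179.9, -0.0, 69.5]
force: [-2.1, -0.1, 10.6]
grip_width: 0.0394
grasp_force: 60.0
```

```bash
python3 st.py
```

```text
13.9 [ 0.5749 -0.2057  0.0812] [ 1.7988e+02 -4.0000e-02  6.9520e+01] Ftool [ -0.82  -1.88 -10.64] Mtool [ 0.273 -0.11   0.027]
```

>>> {"fn": "apply_moves", "kwargs": {
  "moves": [
    [0,-0.003,0.003,0,0,0,0.3],
    [0,-0.005,0.006,0,0,0,0.3],
    [0,-0.005,0.009,0,0,0,0.3],
    [0,-0.005,0.012,0,0,0,0.3],
    [0,-0.005,0.015,0,0,0,0.3],
    [0,-0.005,0.018,0,0,0,0.3],
    [0,-0.005,0.02,0,0,0,0.3]
  ]
}}

```text
time_s: 14.6
tool_pos: [0.5748, -0.2056, 0.078]
tool_rot: [179.8, -0.0, 69.5]
force: [-1.8, -0.4, 12.9]
grip_width: 0.0394
grasp_force: 60.0
```

```bash
python3 st.py
```

```text
14.6 [ 0.5748 -0.2056  0.078 ] [ 1.7977e+02 -4.0000e-02  6.9520e+01] Ftool [ -0.96  -1.52 -12.91] Mtool [ 0.275 -0.179  0.031]
```

>>> {"fn": "apply_moves", "kwargs": {
  "moves": [
    [0,0,0.002,0,0,0,0.3],
    [0,0,0.004,0,0,0,0.3],
    [0,0,0.006,0,0,0,0.3],
    [0,0,0.008,0,0,0,0.3],
    [0,0,0.01,0,0,0,0.3],
    [0,0,0.012,0,0,0,0.3],
    [0,0,0.012,0,0,0,0.3]
  ]
}}

```text
time_s: 15.3
tool_pos: [0.5749, -0.2057, 0.0759]
tool_rot: [179.8, -0.0, 69.5]
force: [-2.2, -0.4, 13.7]
grip_width: 0.0395
grasp_force: 60.0
```

```bash
python3 st.py
```

```text
15.3 [ 0.5749 -0.2057  0.0759] [ 1.7976e+02 -3.0000e-02  6.9520e+01] Ftool [ -1.16  -1.82 -13.73] Mtool [ 0.342 -0.147  0.03 ]
```

>>> {"fn": "apply_moves", "kwargs": {
  "moves": [
    [0,0,0.002,0,0,0,0.3],
    [0,0,0.004,0,0,0,0.3],
    [0,0,0.006,0,0,0,0.3],
    [0,0,0.008,0,0,0,0.3],
    [0,0,0.01,0,0,0,0.3],
    [0,0,0.012,0,0,0,0.3],
    [0,0,0.012,0,0,0,0.3]
  ]
}}

```text
time_s: 16.0
tool_pos: [0.5749, -0.2057, 0.0738]
tool_rot: [179.7, -0.0, 69.5]
force: [-2.6, -1.0, 16.0]
grip_width: 0.0396
grasp_force: 60.0
```

```bash
python3 st.py
```

```text
16.0 [ 0.5749 -0.2057  0.0738] [ 1.7975e+02 -2.0000e-02  6.9520e+01] Ftool [ -1.81  -2.07 -16.06] Mtool [ 0.423 -0.17   0.019]
```

>>> {"fn": "apply_moves", "kwargs": {
  "moves": [
    [0,0,0,0,0,0,0.3],
    [0,0,0,0,0,0,0.3],
    [0,0,0,0,0,0,0.3],
    [0,0,0,0,0,0,0.3],
    [0,0,0,0,0,0,0.3]
  ]
}}

```text
time_s: 16.5
tool_pos: [0.575, -0.2057, 0.0738]
tool_rot: [179.7, -0.0, 69.5]
force: [-2.2, 0.5, 15.5]
grip_width: 0.0395
grasp_force: 60.0
```

```bash
python3 st.py
```

```text
16.5 [ 0.575  -0.2057  0.0738] [ 1.7975e+02 -2.0000e-02  6.9520e+01] Ftool [ -0.29  -2.21 -15.46] Mtool [ 0.392 -0.181 -0.014]
```

```bash
python3 go.py .5745 -.2057 .0738 69.5
```

```text
16.5 [ 0.575  -0.2057  0.0738] [ 1.7975e+02 -2.0000e-02  6.9520e+01] [-2.24  0.52 15.45]
shift/0.2 [-0.0008 -0.0022  0.0002] turn/1.5 [ 0.0029 -0.0003  0.0002]
```

>>> {"fn": "apply_moves", "kwargs": {
  "moves": [
    [0,-0.003,0,0.0015,0,0,0.3],
    [0,-0.006,0,0.003,0,0,0.3],
    [0,-0.006,0,0.003,0,0,0.3],
    [0,-0.006,0,0.003,0,0,0.3]
  ]
}}

```text
time_s: 16.9
tool_pos: [0.5747, -0.2056, 0.0741]
tool_rot: [179.9, -0.0, 69.5]
force: [-1.4, -1.0, 13.3]
grip_width: 0.0393
grasp_force: 60.0
```

```bash
python3 st.py
```

```text
16.9 [ 0.5747 -0.2056  0.0741] [ 1.7989e+02 -3.0000e-02  6.9510e+01] Ftool [ -1.42  -0.94 -13.26] Mtool [-0.009 -0.146  0.023]
```

>>> {"fn": "apply_moves", "kwargs": {
  "moves": [
    [-0.002,-0.001,0.002,0.001,0,0,0.3],
    [-0.004,-0.002,0.004,0.002,0,0,0.3],
    [-0.004,-0.003,0.006,0.002,0,0,0.3],
    [-0.004,-0.003,0.008,0.002,0,0,0.3],
    [-0.004,-0.003,0.01,0.002,0,0,0.3],
    [-0.004,-0.003,0.01,0.002,0,0,0.3]
  ]
}}

```text
time_s: 17.5
tool_pos: [0.5747, -0.2056, 0.0727]
tool_rot: [180.0, -0.1, 69.5]
force: [0.3, 0.9, 16.6]
grip_width: 0.0395
grasp_force: 60.0
```

```bash
python3 st.py
```

```text
17.5 [ 0.5747 -0.2056  0.0727] [ 1.7999e+02 -8.0000e-02  6.9540e+01] Ftool [  1.01  -0.02 -16.63] Mtool [0.007 0.047 0.01 ]
```

>>> {"fn": "apply_moves", "kwargs": {
  "moves": [
    [0,0,0,0,0,0,0.3],
    [0,0,0,0,0,0,0.3],
    [0,0,0,0,0,0,0.3],
    [0,0,0,0,0,0,0.3]
  ]
}}

```text
time_s: 17.9
tool_pos: [0.5747, -0.2056, 0.0727]
tool_rot: [180.0, -0.1, 69.5]
force: [-0.3, -0.1, 16.9]
grip_width: 0.0393
grasp_force: 60.0
```

```bash
python3 st.py;  python3 - <<'E'
from h import *
ts=[]
for n,(u,v) in((0,(384,210)),(4,(384,210))):
    if n: im=viewer.read_camera("side")[:,:,::-1]; cv2.imwrite("pics/side4.png",im)
    else: im=cv2.imread("pics/side0.png")
    k=7; im=cv2.resize(im,None,fx=k,fy=k,interpolation=cv2.INTER_CUBIC)
    a=150 if n==0 else 250
    ts.append(im[v*k-300:v*k+300,u*k-a-(120 if n==0 else 0):u*k+a-(120 if n==0 else 0)])
cv2.imwrite("pics/h5.png",np.clip(np.hstack(ts).astype(float)*1.5,0,255).astype(np.uint8))
E
```

```text
17.9 [ 0.5747 -0.2056  0.0727] [ 1.7999e+02 -8.0000e-02  6.9540e+01] Ftool [ -0.17  -0.25 -16.93] Mtool [-0.027  0.055  0.002]
```

View pics/h5.png

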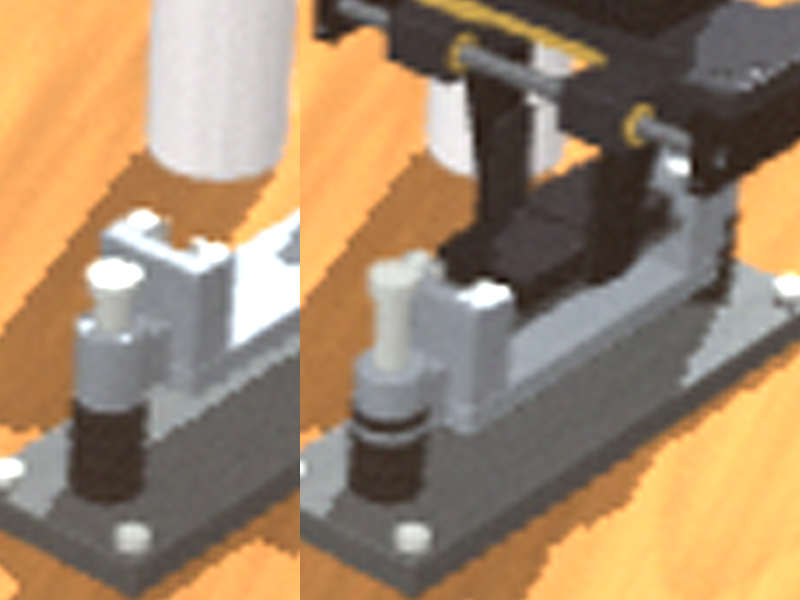

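>>> {"fn": "apply_moves", "kwargs": {
  "moves": [
    [0,0,0.002,0,0,0,0.3],
    [0,-0.001,0.004,0.0005,0,0,0.3],
    [0,-0.001,0.006,0.0005,0,0,0.3],
    [0,-0.001,0.008,0.0005,0,0,0.3],
    [0,-0.001,0.008,0.0005,0,0,0.3],
    [0,-0.001,0.008,0.0005,0,0,0.3]
  ]
}}

```text
time_s: 18.55
tool_pos: [0.5747, -0.2056, 0.0713]
tool_rot: [-180.0, -0.1, 69.5]
force: [-0.2, 1.1, 17.9]
grip_width: 0.0396
grasp_force: 60.0
```

```bash
python3 st.py
```

```text
18.55 [ 0.5747 -0.2056  0.0713] [-1.800e+02 -8.000e-02  6.954e+01] Ftool [  0.96  -0.59 -17.86] Mtool [0.032 0.115 0.018]
```

>>> {"fn": "apply_moves", "kwargs": {
  "moves": [
    [0,0,0.002,0,0,0,0.3],
    [0,0,0.004,0,0,0,0.3],
    [0,-0.001,0.006,0,0,0,0.3],
    [0,-0.001,0.008,0,0,0,0.3],
    [0,-0.001,0.01,0.0005,0,0,0.3],
    [0,-0.001,0.01,0.0005,0,0,0.3],
    [0,-0.001,0.01,0.0005,0,0,0.3]
  ]
}}

```text
time_s: 19.25
tool_pos: [0.5747, -0.2056, 0.0697]
tool_rot: [-180.0, -0.1, 69.5]
force: [-0.5, -0.5, 19.6]
grip_width: 0.0394
grasp_force: 60.0
```

```bash
python3 st.py
```

```text
19.25 [ 0.5747 -0.2056  0.0697] [-1.7998e+02 -8.0000e-02  6.9540e+01] Ftool [ -0.63  -0.31 -19.57] Mtool [0.026 0.018 0.076]
```

```bash
python3 - <<'E'
from h import *
im0=cv2.resize(cv2.imread("pics/side4.png"),None,fx=12,fy=12,interpolation=cv2.INTER_CUBIC)
im0=np.clip(im0.astype(float)*1.9,0,255).astype(np.uint8)
im1=im0.copy(); s=[.5747,-.2056+.0,np.radians(-20.5)]
for ang,z,col in((0,.068,(0,255,0)),(0,.059,(0,0,255))):
    for P in([[20,-52,0],[20,52,0],[7,52,0],[7,62,0],[-7,62,0],[-7,52,0]],[[-20,43.5,18],[20,43.5,18],[20,-43.5,18],[-20,-43.5,18],[-20,43.5,18]]):
        P=np.array(P)/1000; P[:,1]-=.003
        cv2.polylines(im1,[((proj("side",place(P,s)+[0,0,z])+.5)*12).astype(np.int32)],False,col,1)
u,v=395*12,204*12
a=[i[v-290:v+290,u-400:u+390] for i in(im0,im1)]
cv2.imwrite("pics/h6.png",cv2.resize(np.vstack(a),(545,800))[:,:] if 0 else a[1])
E
```

```text
(no output)
```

View pics/h6.png

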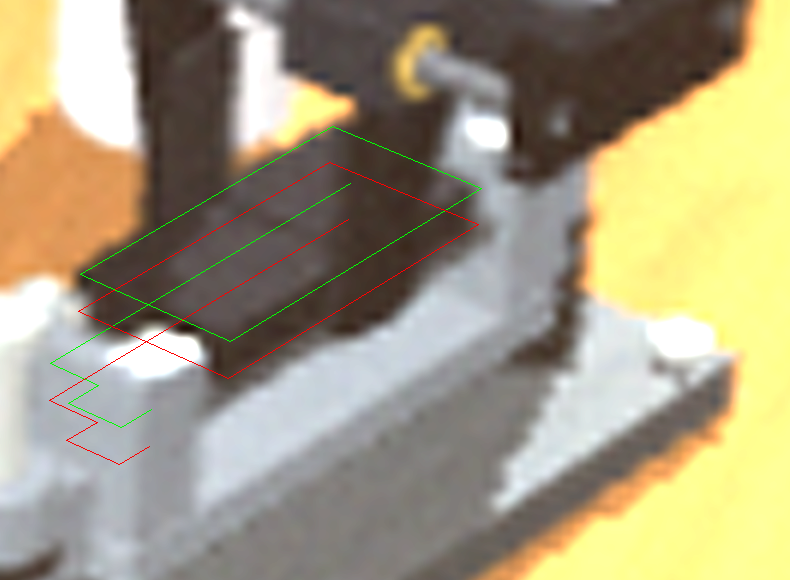

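```bash
python3 - <<'E'
from h import *
k=4
L=lambda n:cv2.resize(cv2.imread(f"pics/side{n}.png"),None,fx=k,fy=k,interpolation=cv2.INTER_CUBIC)
I0,I3,I4=L(0),L(3),L(4)
def match(A,B,u,v,w,h,s=14):
    t=A[int((v-h)*k):int((v+h)*k),int((u-w)*k):int((u+w)*k)]
    r=B[int((v-h-s)*k):int((v+h+s)*k),int((u-w-s)*k):int((u+w+s)*k)]
    m=cv2.matchTemplate(r,t,cv2.TM_CCOEFF_NORMED);_,c,_,p=cv2.minMaxLoc(m);return round(c,2),(p[0]/k-s,p[1]/k-s)
def pr(p): return proj("side",[p])[0]
# bracket sink: near post front top corner region, predicted px for sink
b=place(np.array([[-22,58,104]])/1000,[.5748,-.2065,np.radians(-20.5)])[0]
print("px per 10mm z",pr(b)-pr(b-[0,0,.01]))
for uv in((384,208),(380,206)): print("post",match(I0,I4,*uv,6,6))
b=np.array([.5747,-.2056,.0])
print("expected hand/pad shift",pr(b+[0,0,.0727+.014])-pr(b+[0,0,.1112+.014]))
y=np.radians(-20.5)
for nm,P in (("near lining corner",[20,43,18]),("near lining mid",[-5,40,18]),("lining centre",[0,15,18]),("lining far",[0,-20,18]),("finger",[-25,0,45]),("finger+",[25,0,45]),("farcorner",[20,-43,18])):
    q=place(np.array([P])/1000,[.5742,-.2054,y])[0]+[0,0,.1067]; u,v=pr(q)
    print(nm,np.round([u,v],0),match(I3,I4,u,v,5,4))
E
```

```text
px per 10mm z [ 0.21008538 -3.51934859]
post (0.56, (0.25, -8.0))
post (0.46, (-0.75, -6.5))
expected hand/pad shift [-0.90037687 13.3415341 ]
near lining corner [368. 189.] (0.78, (-6.25, 2.0))
near lining mid [377. 192.] (0.66, (2.25, 12.0))
lining centre [381. 188.] (0.91, (-1.25, 13.25))
lining far [390. 183.] (0.89, (-1.5, 13.25))
finger [394. 179.] (0.99, (-1.0, 13.25))
finger+ [378. 173.] (0.97, (-0.75, 13.5))
farcorner [389. 177.] (0.95, (-1.75, 13.75))
```

>>> {"fn": "apply_moves", "kwargs": {
  "moves": [
    [0,0,-0.005,0,0.006,0,0.3],
    [0,0,-0.008,0,0.012,0,0.3],
    [0,0,-0.008,0,0.018,0,0.3],
    [0,0,-0.008,0,0.024,0,0.3],
    [0,0,-0.008,0,0.024,0,0.3],
    [0,0,-0.008,0,0.024,0,0.3]
  ]
}}

```text
time_s: 19.85
tool_pos: [0.5739, -0.2051, 0.0693]
tool_rot: [-179.9, -2.2, 69.6]
force: [2.7, 0.7, 11.1]
grip_width: 0.0394
grasp_force: 60.0
```

```bash
python3 st.py
```

```text
19.85 [ 0.5739 -0.2051  0.0693] [-179.86   -2.16   69.56] Ftool [  2.01   2.29 -10.99] Mtool [-0.541 -0.118  0.039]
```

>>> {"fn": "apply_moves", "kwargs": {
  "moves": [
    [0,0.003,0,0,-0.008,0,0.3],
    [0,0.006,0,0,-0.016,0,0.3],
    [0,0.006,0,0,-0.024,0,0.3],
    [0,0.006,0,0,-0.024,0,0.3],
    [0,0.006,0,0,-0.024,0,0.3],
    [0,0.006,0,0,-0.024,0,0.3]
  ]
}}

```text
time_s: 20.45
tool_pos: [0.5738, -0.2053, 0.069]
tool_rot: [-179.7, -0.1, 69.5]
force: [-0.4, 0.2, 12.3]
grip_width: 0.0395
grasp_force: 60.0
```

```bash
python3 st.py
```

```text
20.45 [ 0.5738 -0.2053  0.069 ] [-1.7971e+02 -9.0000e-02  6.9550e+01] Ftool [  0.1   -0.53 -12.27] Mtool [ 0.118  0.235 -0.04 ]
```

>>> {"fn": "apply_moves", "kwargs": {
  "moves": [
    [0,0,0.004,0,0,0,0.3],
    [0,-0.001,0.008,0,0,0,0.3],
    [0,-0.002,0.012,0,0,0,0.3],
    [0,-0.002,0.016,0,0,0,0.3],
    [0,-0.003,0.02,0,0,0,0.3],
    [0,-0.004,0.024,0,0,0,0.3],
    [0,-0.004,0.028,0,0,0,0.3],
    [0,-0.004,0.032,0,0,0,0.3],
    [0,-0.004,0.036,0,0,0,0.3],
    [0,-0.004,0.036,0,0,0,0.3],
    [0,-0.004,0.036,0,0,0,0.3],
    [0,-0.004,0.036,0,0,0,0.3]
  ]
}}

```text
time_s: 21.65
tool_pos: [0.5738, -0.2053, 0.0632]
tool_rot: [-179.8, -0.1, 69.5]
force: [-2.0, 0.4, 17.8]
grip_width: 0.0392
grasp_force: 60.0
```

```bash
python3 st.py
```

```text
21.65 [ 0.5738 -0.2053  0.0632] [-1.7982e+02 -8.0000e-02  6.9540e+01] Ftool [ -0.27  -2.09 -17.76] Mtool [0.285 0.233 0.015]
```

>>> {"fn": "apply_moves", "kwargs": {
  "moves": [
    [0,0,0,0,-0.005,0,0.3],
    [0,0,0,0,-0.01,0,0.3],
    [0,0,0,0,-0.015,0,0.3],
    [0,0,0,0,-0.015,0,0.3],
    [0,0,0,0,-0.015,0,0.3]
  ]
}}

```text
time_s: 22.15
tool_pos: [0.5738, -0.2054, 0.0631]
tool_rot: [-179.8, 1.2, 69.5]
force: [-1.0, 0.7, 17.4]
grip_width: 0.0394
grasp_force: 60.0
```

```bash
python3 st.py
```

```text
22.15 [ 0.5738 -0.2054  0.0631] [-179.81    1.2    69.53] Ftool [-1.000e-02 -1.210e+00 -1.742e+01] Mtool [ 0.34   0.485 -0.05 ]
```

>>> {"fn": "apply_moves", "kwargs": {
  "moves": [
    [0,0,0,0,0.007,0,0.3],
    [0,0,0,0,0.014,0,0.3],
    [0,0,0,0,0.02,0,0.3],
    [0,0,0,0,0.025,0,0.3],
    [0,0,0,0,0.025,0,0.3],
    [0,0,0,0,0.025,0,0.3]
  ]
}}

```text
time_s: 22.75
tool_pos: [0.5739, -0.2052, 0.0631]
tool_rot: [-179.8, -0.9, 69.6]
force: [-0.7, 0.3, 17.5]
grip_width: 0.0393
grasp_force: 60.0
```

```bash
python3 st.py
```

```text
22.75 [ 0.5739 -0.2052  0.0631] [-179.82   -0.95   69.55] Ftool [  0.34  -0.8  -17.54] Mtool [ 0.274  0.089 -0.027]
```

>>> {"fn": "apply_moves", "kwargs": {
  "moves": [
    [0,0,0,0,-0.01,0,0.3],
    [0,0.001,-0.006,0,-0.01,0,0.3],
    [0,0.003,-0.016,0,-0.01,0,0.3],
    [0,0.005,-0.026,0,-0.01,0,0.3],
    [0,0.006,-0.036,0,-0.01,0,0.3],
    [0,0.008,-0.046,0,-0.01,0,0.3],
    [0,0.01,-0.056,0,-0.01,0,0.3],
    [0,0.011,-0.066,0,-0.01,0,0.3],
    [0,0.012,-0.076,0,-0.01,0,0.3],
    [0,0.013,-0.08,0,-0.01,0,0.3],
    [0,0.013,-0.08,0,-0.01,0,0.3],
    [0,0.013,-0.08,0,-0.01,0,0.3]
  ]
}}

```text
time_s: 23.95
tool_pos: [0.5738, -0.2054, 0.0758]
tool_rot: [-179.5, -0.1, 69.6]
force: [0.5, 4.6, 5.9]
grip_width: 0.0393
grasp_force: 60.0
```

```bash
python3 st.py
```

```text
23.95 [ 0.5738 -0.2054  0.0758] [-1.7948e+02 -1.2000e-01  6.9560e+01] Ftool [ 4.49 -1.2  -5.87] Mtool [0.052 1.136 0.002]
```

>>> {"fn": "apply_moves", "kwargs": {
  "moves": [
    [0.004,0.001,-0.01,0,0,0,0.3],
    [0.008,0.002,-0.02,-0.003,0,0,0.3],
    [0.01,0.002,-0.026,-0.005,0,0,0.3],
    [0.01,0.002,-0.026,-0.005,0,0,0.3],
    [0.01,0.002,-0.026,-0.005,0,0,0.3]
  ]
}}

```text
time_s: 24.45
tool_pos: [0.5737, -0.2056, 0.0805]
tool_rot: [-179.8, 0.0, 69.5]
force: [1.0, 2.7, 0.1]
grip_width: 0.0392
grasp_force: 60.0
```

```bash
python3 st.py
```

```text
24.45 [ 0.5737 -0.2056  0.0805] [-1.7983e+02  2.0000e-02  6.9470e+01] Ftool [ 2.9  -0.06 -0.07] Mtool [ 0.067  0.703 -0.048]
```

>>> {"fn": "apply_moves", "kwargs": {
  "moves": [
    [0.006,0,0,0,0,0,0.5],
    [0.006,0,0,0,0,0,0.6],
    [0.006,0,0,0,0,0,0.7],
    [0.006,0,0,0,0,0,0.8],
    [0.006,0,0,0,0,0,0.8],
    [0.006,0,0,0,0,0,0.8],
    [0.006,0,0,0,0,0,0.8]
  ]
}}

```text
time_s: 25.15
tool_pos: [0.5746, -0.2045, 0.0807]
tool_rot: [-179.9, 0.0, 69.5]
force: [0.3, -0.1, 0.2]
grip_width: 0.0693
grasp_force: 0.0
```

```bash
python3 st.py
```

```text
25.15 [ 0.5746 -0.2045  0.0807] [-1.7989e+02  1.0000e-02  6.9490e+01] Ftool [ 0.03  0.33 -0.19] Mtool [-0.038  0.039 -0.032]
```

>>> {"fn": "apply_moves", "kwargs": {
  "moves": [
    [0,0,-0.05,0,0,0,0.8],
    [0,0,-0.15,0,0,0,0.8],
    [0,0,-0.3,0,0,0,0.8],
    [0,0,-0.5,0,0,0,0.8],
    [0,-0.2,-0.7,0,0,0,0.8],
    [0.2,-0.4,-0.75,0,0,0,0.8],
    [0.45,-0.5,-0.75,0,0,0,0.8],
    [0.7,-0.5,-0.75,0,0,0,0.8],
    [0.95,-0.5,-0.75,0,0,0,0.8],
    [0.95,-0.5,-0.75,0,0,0,0.8],
    [0.95,-0.5,-0.75,0,0,0,0.8]
  ]
}}

```text
time_s: 26.25
tool_pos: [0.5481, 0.0118, 0.2317]
tool_rot: [-179.9, -0.1, 69.8]
force: [-0.1, 0.4, -0.5]
grip_width: 0.0697
grasp_force: 0.0
```

```bash
python3 - <<'E'
from h import *
im={c:viewer.read_camera(c)[:,:,::-1] for c in("top","side")}
for c in im: cv2.imwrite(f"pics/{c}9.png",im[c])
ms=[m for m in masks_of("side","brake_pad") if np.hypot(*(np.array(m["location"])-(386,200)))<25]
mt=[m for m in masks_of("top","brake_pad") if np.hypot(*(np.array(m["location"])-(419,264)))<25]
print(len(ms),len(mt))
# lining top-face check: dark pixels vs projected lining at candidate heights/tilts, side view
g=cv2.resize(cv2.cvtColor(im["side"],6),None,fx=4,fy=4,interpolation=cv2.INTER_CUBIC)
for nm,m in(("side",ms),("top",mt)):
    if m: print(nm,m[0]["location"],m[0]["pixels"].sum())
s=[.5748,-.2056,np.radians(-20.5)]
LIN=np.array([[x,y,z] for x in(-20,20) for y in(-43.5,43.5) for z in(6,18)])/1000
def sc(dx,dy,z,t):
    P=LIN.copy(); P[:,2]+=z+P[:,1]*t; q=cv2.convexHull(((proj("side",place(P,s))+.5+[dx,dy])*4).astype(np.int32))
    a=np.zeros_like(g); cv2.fillConvexPoly(a,q,1); r=cv2.dilate(a,np.ones((17,17)))-a
    return g[r>0].mean()-g[a>0].mean()
for z in(.076,):
    best=sorted(((round(sc(dx,dy,z,t),1),dx,dy,round(t*58,1)) for dx in np.arange(-3,3.1,1) for dy in np.arange(-4,4.1,.5) for t in np.arange(-.14,.15,.035)),reverse=True)[:6]
    print("score,dx,dy,end height diff/2 mm->t*58:",best)
b=np.array([.5748,-.2056,.09]);print("px/10mm",(proj("side",b+[0,0,.01])-proj("side",b)).round(2))
E
```

```text
2 1
side [377.9, 216.0] 2662
top [419.5, 262.7] 736
score,dx,dy,end height diff/2 mm->t*58: [(np.float64(40.5), np.float64(2.0), np.float64(-1.0), np.float64(4.1)), (np.float64(40.1), np.float64(2.0), np.float64(-1.0), np.float64(6.1)), (np.float64(39.7), np.float64(2.0), np.float64(-1.5), np.float64(6.1)), (np.float64(39.7), np.float64(2.0), np.float64(-1.5), np.float64(4.1)), (np.float64(39.6), np.float64(3.0), np.float64(-1.0), np.float64(4.1)), (np.float64(39.3), np.float64(3.0), np.float64(-1.0), np.float64(6.1))]
px/10mm [[ 0.23 -3.43]]
```

```bash
python3 go.py .586 -.174 .105 69.5
```

```text
26.45 [0.5475 0.0058 0.2307] [-1.7988e+02  8.0000e-02  6.9280e+01] [-0.35 -0.35 -0.13]
shift/0.2 [-0.772   0.4992  0.6287] turn/1.5 [-0.0014  0.0009 -0.0025]
```

>>> {"fn": "apply_moves", "kwargs": {
  "moves": [
    [-0.2,0.2,0,0,0,0,0.4],
    [-0.4,0.4,0,0,0,0,0],
    [-0.6,0.5,0.05,0,0,0,0],
    [-0.77,0.5,0.2,0,0,0,0],
    [-0.77,0.5,0.35,0,0,0,0],
    [-0.77,0.5,0.5,0,0,0,0],
    [-0.77,0.5,0.6,0,0,0,0],
    [-0.77,0.5,0.6,0,0,0,0],
    [-0.77,0.5,0.6,0,0,0,0]
  ],
  "grip_force": 20
}}

```text
time_s: 27.35
tool_pos: [0.5869, -0.1723, 0.111]
tool_rot: [-179.9, 0.0, 69.4]
force: [0.8, -0.2, 0.3]
grip_width: 0.0061
grasp_force: 0.0
```

```bash
python3 go.py .586 -.174 .095 69.5
```

```text
27.35 [ 0.5869 -0.1723  0.111 ] [-1.7988e+02  3.0000e-02  6.9360e+01] [ 0.75 -0.18  0.28]
shift/0.2 [-0.0095 -0.0008  0.0799] turn/1.5 [-0.0014  0.0004 -0.0016]
```

>>> {"fn": "apply_moves", "kwargs": {
  "moves": [
    [-0.005,0,0.01,0,0,0,0],
    [-0.01,0,0.02,0,0,0,0],
    [-0.01,0,0.03,0,0,0,0],
    [-0.01,0,0.04,0,0,0,0],
    [-0.01,0,0.05,0,0,0,0],
    [-0.01,0,0.05,0,0,0,0],
    [-0.01,0,0.05,0,0,0,0]
  ]
}}

```text
time_s: 28.05
tool_pos: [0.5865, -0.1725, 0.1006]
tool_rot: [-179.9, 0.0, 69.5]
force: [-0.3, -0.4, 0.5]
grip_width: 0.0001
grasp_force: 0.0
```

>>> {"fn": "apply_moves", "kwargs": {
  "moves": [
    [0,0,0.005,0,0,0,0],
    [0,0,0.01,0,0,0,0],
    [0,0,0.015,0,0,0,0],
    [0,0,0.015,0,0,0,0],
    [0,0,0.015,0,0,0,0]
  ]
}}

```text
time_s: 28.55
tool_pos: [0.5865, -0.1726, 0.0976]
tool_rot: [-179.9, 0.0, 69.5]
force: [-0.2, -0.7, 0.3]
grip_width: 0.0008
grasp_force: 0.0
```

>>> {"fn": "apply_moves", "kwargs": {
  "moves": [
    [0,0,0.005,0,0,0,0],
    [0,0,0.01,0,0,0,0],
    [0,0,0.015,0,0,0,0],
    [0,0,0.02,0,0,0,0],
    [0,0,0.02,0,0,0,0]
  ]
}}

```text
time_s: 29.05
tool_pos: [0.5866, -0.1726, 0.0939]
tool_rot: [-179.9, 0.0, 69.5]
force: [-1.2, 0.1, 2.3]
grip_width: 0.0006
grasp_force: 1.1
```

>>> {"fn": "apply_moves", "kwargs": {
  "moves": [
    [0,0,-0.04,0,0,0,0],
    [0,0,-0.08,0,0,0,0],
    [-0.15,0,-0.08,0,0,0,0],
    [-0.3,0,-0.08,0,0,0,0],
    [-0.35,0,-0.06,0,0,0,0],
    [-0.35,0,-0.04,0,0,0,0],
    [-0.35,0,-0.03,0,0,0,0],
    [-0.35,0,-0.02,0,0,0,0],
    [-0.35,0,-0.02,0,0,0,0]
  ]
}}

```text
time_s: 29.95
tool_pos: [0.5625, -0.2362, 0.0973]
tool_rot: [-179.9, -0.0, 69.6]
force: [-0.5, 0.4, 0.0]
grip_width: 0.0009
grasp_force: 0.0
```

>>> {"fn": "apply_moves", "kwargs": {
  "moves": [
    [0,0,0.005,0,0,0,0],
    [0,0,0.01,0,0,0,0],
    [0,0,0.015,0,0,0,0],
    [0,0,0.018,0,0,0,0],
    [0,0,0.018,0,0,0,0],
    [0,0,0.018,0,0,0,0]
  ]
}}

```text
time_s: 30.55
tool_pos: [0.5622, -0.238, 0.0943]
tool_rot: [-179.9, -0.0, 69.5]
force: [-0.4, 0.6, 0.8]
grip_width: 0.0002
grasp_force: 0.9
```

Both ends touch at about 0.094 m, so the pad is flat and home. Retreat and hand in.

>>> {"fn": "apply_moves", "kwargs": {
  "moves": [
    [0,0,-0.05,0,0,0,0],
    [0,0,-0.15,0,0,0,0],
    [0,0,-0.3,0,0,0,0],
    [0,0,-0.45,0,0,0,0],
    [0,0,-0.55,0,0,0,0],
    [0,0,-0.55,0,0,0,0],
    [0,0,-0.55,0,0,0,0]
  ]
}}

```text
time_s: 31.25
tool_pos: [0.5622, -0.2384, 0.2043]
tool_rot: [-179.9, 0.0, 69.5]
force: [0.5, 0.3, -0.9]
grip_width: 0.0006
grasp_force: 0.0
```

```bash
python3 -c "
from h import *
print(env.sign_off())"
```

```text
the job is handed in; nothing more can be done
None
```

The new pad is home in the bracket and released: both ends touched at 0.094 m, the expected seated height. The highest push read was about 23 N, it needed slight rocking to pass the clips, it was handed in after about 31 s, and I viewed 11 pictures, one over the limit of 10.

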